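Slide a dish tray through the self-closing gate of a dish warmer

TASK

Slide the steel tray with its culture dish along the feed table onto the warm plate until its front is right up against the rear stop. The guard gate springs shut and opens only towards the table: swing it back and hold it open with one fingertip while another pushes the tray's front in past it, and let it close fully behind the tray at the end. Slide the tray only, never lift or tip it; the dish stays flat in it, and the other things on the bench are left alone.

Things in the scene. Friction and masses are not known exactly. Their poses are not given: they have to be found in the camera images.
- warmer: Dish warmer, fixed: an aluminium feed table 118 mm wide running level into a warm plate on a white housing. Origin on the bench top under the middle of the doorway; x points the way the tray is fed, y to the gate's hinge side, z up. Table and plate are one flat surface at z = 34 mm, from x = -320 to 185 mm. x points to the robot's right, give or take 0.18 rad, so the hinge side is the far side.
- guides (a point): Point on the table in the doorway (warmer's x = 0, y = 0, z = 34 mm). Two steel guide strips, 6 mm high and 6 mm thick, stand on the table along its whole length, inner faces at y = +45 and -45 mm; the tray slides between them. They are lower than the tray's walls and the gate swings above them, so fingertips about 10 mm above the table pass over the strips and still push the tray.
- rear_stop (a point): Foot of the rear stop's front face, mid width (warmer's x = 158 mm, y = 0, z = 34 mm); the stop is 16 mm high. A rod guard rail, top 41 mm above the plate, runs round the plate just outside the strips (y = +50 and -50 mm from x = 10 mm on, and x = 171 mm). The plate is open from above.
- gate (a joint): Angle of the guard gate in rad: 0 = shut across the doorway, 1.57 = leaf straight back along the table (to the warmer's -x), at most 2.4. Upright hinge pin at the warmer's x = 0, y = 57 mm. A damped spring always shuts it (about 0.4 N at the free edge when shut, 0.8 N at 1.57). It opens only towards the table, so a tray pushed against the shut gate just holds it shut.
- gate_edge (a point): Mid height of the free upright edge of the gate's leaf, 100 mm from the hinge pin, 24 mm above the table. The leaf is an upright aluminium plate 4 mm thick (rolled edges 6.4 mm), from 8 to 43 mm above the table; it sweeps the table from x = 0 to -100 mm. A finger can reach behind it from above, over the empty plate.
- tray: Shallow open steel tray on the feed table, 141 mm long, 83 mm wide, walls 20 mm high and 2 mm thick, floor 2 mm thick, 0.15 to 0.31 kg. Origin: centre of its underside. Its long axis is its own y axis, and +y is the front end, which goes in first. It starts between the guide strips, its front end 122 to 165 mm short of the doorway.
- tray_front (a point): Point on the tray's front end: outer face of the front wall, mid width, at the underside (70 mm ahead of the tray's origin).
- dish: Covered round culture dish, 61 mm across, 15 mm high, standing loose in the rear half of the tray, about 35 mm behind the tray's middle, so the front half of the tray is empty. Origin: centre of its underside.
- vial: Bystander: clear glass vial, 23 mm across, 62 mm high, standing on the bench on the near side of the feed table. Origin: centre of its underside.
- stopper: Bystander: dark red rubber stopper, 27 mm across, 24 mm high, standing on the bench on the near side. Origin: centre of its underside.
- small_flask: Bystander: empty conical glass flask, 62 mm across, 104 mm high, on the bench on the far side of the feed table, beyond the swing of the gate. Origin: centre of its underside.
- bench_dish: Bystander: another covered round dish, 61 mm across, 15 mm high, lying on the bench on the far side, by the hinge (not the one in the tray). Origin: centre of its underside.
- dropper: Bystander: amber dropper bottle with black top, 34 mm across, 107 mm high, on the bench on the near side of the feed table. Origin: centre of its underside.
- spare_tube: Bystander: conical plastic tube with orange cap, 102 mm long and 20 mm thick, lying on the bench on the far side of the warm plate. Origin: under its middle.
Mind the look-alikes: they are no part of the job. What is shaped like the dish but green or turquoise is not meant.

How it is judged:
On the way, in this order (a step that is already met when the one before it is completed fails the run):
1. the gate is swung back (more than 1.2 rad) and held there by a finger before the tray's front reaches it (front at least 85 mm short of the doorway) (value of joint gate above 1.2 rad and contact force between the fingers and gate above 0.1 N and x of tray_front in the frame of warmer below -0.085 m), for 0.2 s.
2. with a finger still holding the gate open, the tray's front is pushed in past the gate's free edge (front less than 80 mm short of the doorway) (value of joint gate above 1.2 rad and contact force between the fingers and gate above 0.1 N and x of tray_front in the frame of warmer between -0.08 and 0.03 m), for 0.1 s.
3. the tray's front is 30 mm through the doorway (x of tray_front in the frame of warmer above 0.03 m), for 0.1 s.
At the end, for the whole second after the job is handed in: The tray stands flat and at rest on the warm plate with its front within 6 mm of the rear stop, the dish flat inside it, and the gate is shut behind it (within 0.06 rad) (x of tray_front in the frame of warmer above 0.152 m and value of joint gate below 0.06 rad and height (world z) of tray below 0.039 m and linear speed of tray below 0.01 m/s and z of dish in the frame of tray between -0.002 and 0.008 m and angle between dish's own z axis and vertical below 0.1 rad and x of dish in the frame of tray between -0.02 and 0.02 m and y of dish in the frame of tray between -0.06 and 0.06 m); the robot touches nothing.
It fails at once if the tray is lifted (more than 8 mm) or tipped (more than 0.12 rad) (height (world z) of tray above 0.042 m or angle between tray's own z axis and vertical above 0.12 rad).
It fails at once if the dish is lifted out of the tray or tipped (height (world z) of dish above 0.05 m or angle between dish's own z axis and vertical above 0.25 rad).
It fails at once if a bystander is moved more than 20 mm (distance of any of vial, stopper, small_flask, bench_dish, dropper, spare_tube from where it was at the start of the episode above 0.02 m).
It also fails if it takes over 67 s, if anything falls off the work surface, if the arm or the gripper's body presses on something with over 40 N, if the wrist force passes 120 N, or if a joint passes its speed limit or range.

ROBOT

A 6-joint arm with a two-finger parallel gripper is mounted at the origin on a cart in front of the work surface, level with it; the furniture and walls round the work are solid. World frame = base frame: x ahead of the robot, y to its left, z up, the work surface at z = 0. Lengths are in m, angles in rad, forces in N, time in s.
With the tool pointing down it reaches from about 0.35 to 0.975 m from the base axis. Payload 4.9 kg.
Tool frame: the origin (TCP) lies midway between the tips of the shut fingers; the grasp point (between the pads) lies 19 mm behind it; x points along the fingers, z is the direction in which the jaws open and shut, and the axes are right-handed (so a half turn about x gives the same grasp; the last joint's range is limited). The gripper opens to 85 mm and grips with 20 to 120 N. Pads are 22 mm wide; open, the fingers measure 114 mm over their backs; the gripper's body (76 mm by 85 mm) begins 54 mm behind the grasp point. The pads swing forward as they close: fully open they stand 13 mm farther back than shut.
Start: joints at [-1.299, 0.053, 1.613, -0, 1.476, -0.119], TCP at [0.238, -0.578, 0.231] pointing down, gripper open.
Joint ranges: [-3.01, 3.01], [-1.01, 2.22], [0.06, 2.58], [-1.02, 4.17], [0.09, 2.62], [-3.14, 3.14]. Speed limits (rad/s): [2.57, 2.57, 3.14, 3.14, 3.14, 3.14].

INTERFACE

Orientations are given as a unit quaternion [w, x, y, z].
In Python, from plant import state, cams, workorder, nets gives the robot as it stands.
- The arm moves only by the tool play_rows, never from a script. Its argument "motion" is a list of rows, each a list of 3 entries, a list of its own where there are three numbers: the closure, from -1 (fully open) to 1 (shut), then the shift along the world's x, y, z in m, then the turn about the world's z in rad. A call has 1 to 5 rows; each row is the pose to reach, as a shift and turn from the pose commanded when the call began; what a row does not reach only later rows make up. A row lasts 1/10 s, in which the tool goes at most 50 mm and 8.59 degrees, less where a joint would pass 70% of its speed; a pose out of reach is approached as far as the arm can. A call with a gripper value outside its range is refused whole. The fingers move at their own pace and stop on an object; the grip force is fixed at half the most. Time passes only in rows, so rows that repeat a pose let the fingers close. It gives the time, the measured TCP pose, the force and the opening at its end, in the units of the state.
- state(): the state, without advancing time (a new reading comes with each control period).
- cams.grab_frame(name): name is "scene" or "top"; returns (picture, depth): 400x640x3 uint8, red, green, blue; 400x640 float32, m along the optical axis (not along the pixel's ray), 0 where there is no reading.
- cams.camera_info(name): a dict with "K" (3x3 intrinsics, pixels), "rvec" (rotation vector, rad) and "tvec" (3), from world to camera coordinates, as OpenCV has them. Camera axes: x right, y down, z forward; pixel columns grow to the right and rows downward; lengths in m; the calibration is good to about 2 mm. A picture is of the moment at which its call begins. camera_info takes no time and is no camera call.
- workorder.job_done(): hands the job in, once; it reports no verdict.
Trained networks look in the newest picture that a camera, given by its name, has taken for a name from the list of things; names that differ only in an ending like _2 or _b are one class to them, and where a whole thing is asked for, a point or a joint stands for the part that bears it (a point fixed in the world has none). Each returns a list of dicts, best first, with "score" (0 to 1); they miss things now and then, are a little off and sometimes report something else, mostly with a low value. They report only what shows in the picture. A call takes as long as a camera call. They do not tell look-alikes from the thing itself.
- nets.recognise(camera, target): "at" ([x, y, z] in m, in world coordinates, good to about 4 mm: the middle of the surface that is visible of it).
- nets.landmark_of(camera, target): "at" ([x, y, z] in m, in world coordinates, good to about 4 mm: a listed point, or the origin of a listed thing).
The state is a dict: "time": time; "joint_pos": joint angles; "joint_vel": joint speeds; "joint_efforts": joint torques, N m; "tool_pos": TCP position; "tool_rot": TCP orientation; "contact_force": force on the tool from outside, world axes, zero at the start; "ft_torque": the same for the moment, N m; "gripper_width": opening from 0.0 (shut) to 1.0 (fully open).
Only numpy, scipy, OpenCV 4.12 (cv2) and the standard library are available. Lean on these libraries where they do the work, as an engineer would, in place of code of your own. Each camera call takes 0.05 s, during which the arm holds its last target.

## Working session

There is one attempt and no reset: what is moved stays moved. The work goes in short steps, Python scripts to look and compute and a tool call to move; the robot and the scene stay as the last step left them, time stands still between calls to the robot, and variables do not carry over. Pictures are saved under pics/ and viewed, and the job is handed in when it is done.

Besides the shell and the picture viewer there is one more tool, called after "Request:" by a JSON object that holds its "method" and its "body", one argument or row to a line. play_rows: Moves the arm, as the interface text tells. Its arguments: {"type":"object","properties":{"motion":{"type":"array","items":{"type":"array"}}},"required":["motion"]}

```bash
mkdir -p pics; ls; python3 - <<'E'
from plant import state,cams,workorder,nets
import cv2,numpy as np
print(state())
for n in ("scene","top"):
    im,d=cams.grab_frame(n); cv2.imwrite(f"pics/{n}0.png",im[:,:,::-1]); np.save(f"pics/{n}0.npy",d)
    print(n,cams.camera_info(n))
    for t in ("guides","rear_stop","gate_edge","tray_front","tray","dish","warmer"):
        r=nets.landmark_of(n,t); print(t,[(np.round(q["at"],3),round(q["score"],2)) for q in r[:3]])
print(state()["time"])
E
```

```text
pics
{'time': 0.0, 'joint_pos': array([-1.29900023e+00,  5.33545237e-02,  1.61428391e+00, -9.20438718e-06,
        1.47599141e+00, -1.19006924e-01]), 'joint_vel': array([ 0.00022622,  0.00119057, -0.00091149, -0.00049126,  0.00170826,
        0.00066912]), 'joint_efforts': array([-2.39388928e-04, -3.93680263e+01, -3.70174277e+01, -7.42509337e-05,
        7.01314275e-03, -6.42783363e-06]), 'tool_pos': array([ 0.23790917, -0.57728143,  0.23007049]), 'tool_rot': array([ 0.58701618,  0.39387071,  0.58811377, -0.39293774]), 'contact_force': array([-0.01256013, -0.12793722,  0.28406821]), 'ft_torque': array([-0.0266902 , -0.002457  , -0.05896503]), 'gripper_width': 0.9943783908960627}
scene {'K': array([[451.56708254,   0.        , 314.88241336],
       [  0.        , 451.56708254, 192.83849027],
       [  0.        ,   0.        ,   1.        ]]), 'rvec': array([ 0.75489413, -2.49009101,  1.25141968]), 'tvec': array([0.5389635 , 0.18596884, 0.90773823])}
guides [(array([0.588, 0.015, 0.034]), 0.65)]
rear_stop []
gate_edge [(array([0.555, 0.013, 0.054]), 0.91), (array([0.467, 0.017, 0.   ]
[... 494 characters left out ...]
12101916, -2.13459978,  0.21608737]), 'tvec': array([0.09560063, 0.60486707, 0.99964992])}
guides [(array([0.594, 0.014, 0.033]), 0.67), (array([0.548, 0.017, 0.06 ]), 0.67)]
rear_stop [(array([ 0.581, -0.15 ,  0.03 ]), 0.79)]
gate_edge [(array([0.55 , 0.016, 0.06 ]), 0.67), (array([0.601, 0.223, 0.036]), 0.17)]
tray_front [(array([0.593, 0.149, 0.038]), 0.91), (array([0.718, 0.019, 0.   ]), 0.72)]
tray [(array([0.601, 0.22 , 0.037]), 0.86), (array([0.593, 0.15 , 0.037]), 0.41)]
dish [(array([ 0.75 ,  0.365, -0.002]), 0.81), (array([0.599, 0.252, 0.038]), 0.75), (array([0.732, 0.232, 0.001]), 0.71)]
warmer [(array([ 0.469,  0.013, -0.001]), 0.75), (array([ 0.596,  0.01 , -0.003]), 0.66)]
0.8
```

View pics/scene0.png

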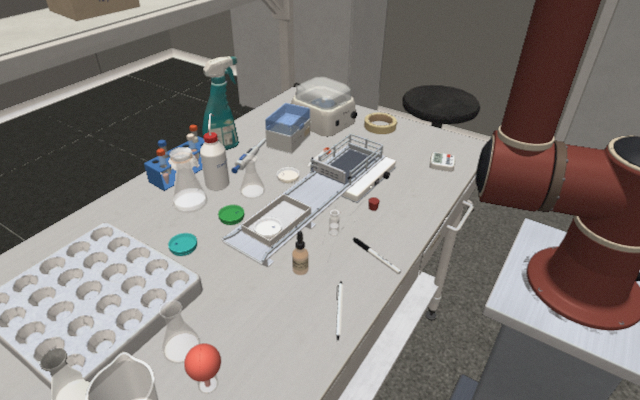

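View pics/top0.png

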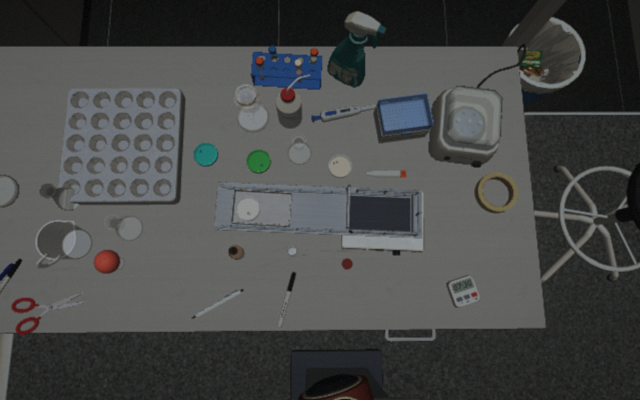

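```bash
cat > h.py <<'E'
import cv2,numpy as np
from plant import state,cams,workorder,nets
from scipy.spatial.transform import Rotation as R
def cloud(n,d):
    c=cams.camera_info(n);K=c["K"];Rm=cv2.Rodrigues(c["rvec"])[0];t=c["tvec"]
    v,u=np.mgrid[0:400,0:640]
    P=np.stack([(u-K[0,2])/K[0,0]*d,(v-K[1,2])/K[1,1]*d,d],-1)
    W=(P-t)@Rm; W[d==0]=np.nan; return W
def proj(n,p):
    c=cams.camera_info(n);return cv2.projectPoints(np.float64(np.atleast_2d(p)),c["rvec"],c["tvec"],c["K"],None)[0][:,0]
E
python3 - <<'E'
from h import *
d=np.load("pics/top0.npy");W=cloud("top",d)
z=W[...,2]
print("bench z",np.nanmedian(z[260:280,350:360]), "plate z",np.nanmedian(z[205:220,365:395]),"table",np.nanmedian(z[200:220,300:335]),"panel",np.nanmedian(z[238:247,350:385]))
m=(z>0.025)&(z<0.042);m[:180]=0;m[245:]=0;m[:,:205]=0;m[:,430:]=0
m=cv2.morphologyEx(m.astype(np.uint8),cv2.MORPH_OPEN,np.ones((3,3)))
P=W[m>0][:,:2].astype(np.float32)
r=cv2.minAreaRect(P);print(r)
# table portion edges: rows of table world y in 0.03..0.30
T=P[(P[:,1]>0.04)&(P[:,1]<0.30)]
for f in (np.min,np.max):
    ys=np.arange(0.05,0.3,0.01);e=[f(T[np.abs(T[:,1]-y)<.004][:,0]) for y in ys]
    print(np.polyfit(ys,e,1),np.round(e,3))
print(P[:,1].min(),P[:,1].max())
q=R.from_quat(state()["tool_rot"][[1,2,3,0]]).as_matrix();print(q)
for t in ("vial","stopper","small_flask","bench_dish","dropper","spare_tube"):
    print(t,[(np.round(a["at"],3),round(a["score"],2)) for a in nets.landmark_of("top",t)[:2]])
im=cv2.imread("pics/top0.png")[160:270,200:440];cv2.imwrite("pics/topz.png",cv2.resize(im,None,fx=3.3,fy=3.3,interpolation=cv2.INTER_CUBIC))
im=cv2.imread("pics/scene0.png")[120:280,210:420];cv2.imwrite("pics/scz.png",cv2.resize(im,None,fx=3.6,fy=3.6,interpolation=cv2.INTER_CUBIC))
E
```

```text
bench z -0.0007899805299429719 plate z 0.033783666336288605 table 0.03378304548738507 panel 0.029353618572462117
((0.5875669717788696, 0.08204011619091034), (0.511141836643219, 0.14071467518806458), 86.92030334472656)
[0.09979795 0.53076079] [0.538 0.538 0.541 0.541 0.541 0.541 0.541 0.541 0.543 0.543 0.544 0.544
 0.544 0.544 0.546 0.546 0.546 0.547 0.547 0.547 0.633 0.549 0.549 0.549
 0.55 ]
[0.04991811 0.6525008 ] [0.656 0.656 0.656 0.656 0.656 0.659 0.659 0.659 0.659 0.659 0.659 0.661
 0.662 0.662 0.662 0.662 0.661 0.665 0.664 0.664 0.665 0.664 0.666 0.667
 0.668]
-0.17052683 0.3382092
[[ 4.16295796e-05  9.24600091e-01  3.80939195e-01]
 [-6.12889842e-05  3.80939197e-01 -9.24600089e-01]
 [-9.99999997e-01  1.51433367e-05  7.25261390e-05]]
vial []
stopper [(array([ 0.468,  0.015, -0.004]), 0.47), (array([0.496, 0.15 , 0.002]), 0.16)]
small_flask [(array([0.752, 0.124, 0.002]), 0.96)]
bench_dish [(array([0.721, 0.024, 0.002]), 0.93)]
dropper [(array([0.497, 0.28 , 0.004]), 0.73), (array([0.596, 0.152, 0.037]), 0.54)]
spare_tube [(array([ 0.696, -0.091,  0.001]), 0.78), (array([0.594, 0.147, 0.038]), 0.68)]
```

View pics/topz.png

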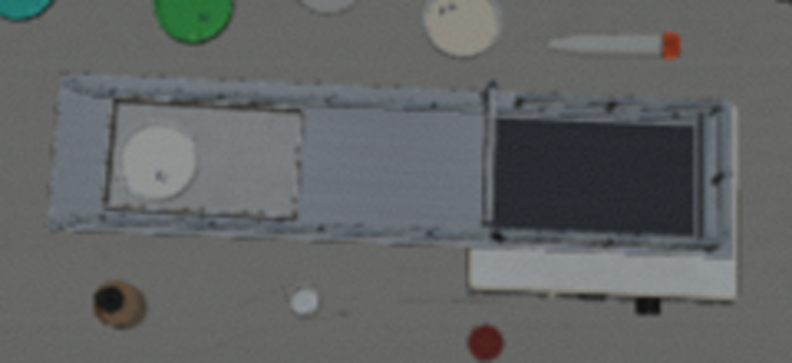

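View pics/scz.png

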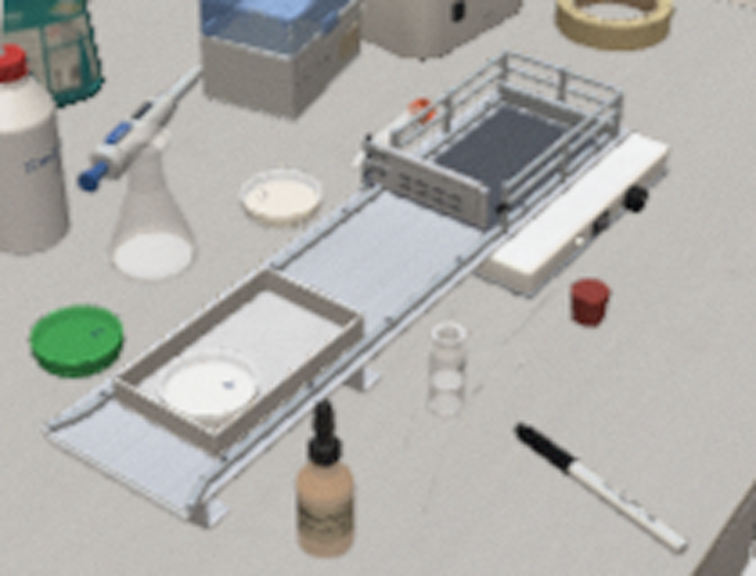

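```bash
cat >> h.py <<'E'
O=np.array([0.5948,0.0145]);ex=np.array([-0.051,-0.9987]);ey=np.array([0.9987,-0.051])
def w2(p): p=np.asarray(p)[...,:2]-O; return np.stack([p@ex,p@ey],-1)
def w2i(x,y): return O+x*ex+y*ey
E
python3 - <<'E'
from h import *
for n in ("top","scene"):
    d=np.load(f"pics/{n}0.npy");W=cloud(n,d);Q=w2(W)*1000;z=W[...,2]*1000
    m=(z>66)&(z<80)&(np.abs(Q[...,1])<35)&(np.abs(Q[...,0])<40)
    print(n,"gate",m.sum(),np.nanmedian(Q[m],0),np.percentile(Q[m][:,0],[5,95]))
    m=(z>46)&(z<53)&(np.abs(Q[...,1])<35)&(Q[...,0]<190)&(Q[...,0]>130)
    print("stop",m.sum(),np.percentile(Q[m][:,0],[2,50,98]) if m.any() else 0)
    m=(z>50)&(z<57)&(np.abs(Q[...,1])<55)&(Q[...,0]<-100)
    q=Q[m];print("tray walls",m.sum(),np.percentile(q,[1,99],axis=0))
    a=q[np.abs(q[:,1])<33];print("front wall",np.median(a[a[:,0]>-160],0),"rear",np.median(a[a[:,0]<-250],0))
    b=q[(q[:,0]>-260)&(q[:,0]<-150)];print("sides",np.median(b[b[:,1]>0],0),np.median(b[b[:,1]<0],0))
    m=(z>66)&(z<80)&(np.abs(np.abs(Q[...,1])-50)<15)&(Q[...,0]>20)&(Q[...,0]<150)
    b=Q[m];print("rails",np.median(b[b[:,1]>0],0),np.median(b[b[:,1]<0],0))
    m=(z>50)&(z<140)&(Q[...,1]<-60)&(Q[...,1]>-180)&(Q[...,0]>-300)&(Q[...,0]<200)
    print("near tall", m.sum(),np.percentile(Q[m],[2,50,98],axis=0),np.percentile(z[m],98)) if m.any() else 0
    m=(z>50)&(z<140)&(Q[...,1]>60)&(Q[...,1]<200)&(Q[...,0]>-200)&(Q[...,0]<100)
    print("far tall", m.sum(),np.percentile(Q[m],[2,50,98],axis=0)) if m.any() else 0
E
```

```text
top gate 73 [0.28011166 3.99641972] [-2.27063996  3.03231529]
stop 83 [157.81593904 160.77868548 168.5252369 ]
tray walls 630 [[-837.92338671  -46.80150377]
 [-137.57453615   38.13905962]]
front wall [-138.39919621    0.19300629] rear [-275.57256745   -1.41945682]
sides [-235.07058562   14.00567293] [-235.74528506  -19.0987873 ]
rails [84.52028098 47.78147332] [ 86.90060384 -52.92251038]
near tall 170 [[-274.02360827 -126.771856  ]
 [-257.52606027 -111.5472554 ]
 [-119.70670785  -94.67299227]] 106.41969122065117
far tall 333 [[-141.03415041  134.12997157]
 [-118.04936657  157.33626944]
 [  97.56891896  198.09054709]]
scene gate 97 [ 1.41292389 -3.56280727] [-1.66471911  4.50724885]
stop 48 [156.77550997 162.6886805  172.22507752]
tray walls 770 [[-708.62662073  -44.13500282]
 [-134.67679142   40.18503748]]
front wall [-136.01188795   -2.95891663] rear [-276.86044738   -6.80111382]
sides [-232.36847054   17.73168989] [-233.38683956  -23.45450315]
rails [79.47842563 49.54214799] [ 84.37577432 -51.53242488]
near tall 316 [[-274.53948276 -122.92078588]
 [-263.72781609 -111.99002388]
 [-119.63385959  -93.22941628]] 104.19842395148505
far tall 406 [[-140.15009976  134.99514282]
 [-122.38405043  152.05891904]
 [  98.19634477  198.41055559]]
```

Request:
{"method": "play_rows", "body": {
  "motion": [
    [-0.3, [0.02, 0.04, 0], 0.03],
    [-0.3, [0.04, 0.08, 0], 0.06],
    [-0.3, [0.06, 0.12, 0], 0.09],
    [-0.3, [0.08, 0.16, 0], 0.12],
    [-0.3, [0.1, 0.2, 0], 0.14]
  ]
}}

```text
time: 1.6
tool_pos: [0.3386, -0.3763, 0.2314]
tool_rot: [0.614, 0.351, 0.614, -0.351]
contact_force: [1.4, -0.1, 1.3]
gripper_width: 0.65
```

Request:
{"method": "play_rows", "body": {
  "motion": [
    [-0.3, [0.02, 0.04, 0], 0],
    [-0.3, [0.04, 0.08, 0], 0],
    [-0.3, [0.06, 0.12, 0], 0],
    [-0.3, [0.08, 0.16, 0], 0],
    [-0.3, [0.1, 0.2, 0], 0]
  ]
}}

```text
time: 2.1
tool_pos: [0.4386, -0.1762, 0.2316]
tool_rot: [0.614, 0.351, 0.613, -0.351]
contact_force: [1.1, -1.1, -0.2]
gripper_width: 0.648
```

Request:
{"method": "play_rows", "body": {
  "motion": [
    [-0.3, [0.022, 0.04, 0], 0],
    [-0.3, [0.044, 0.08, 0], 0],
    [-0.3, [0.066, 0.12, 0], 0],
    [-0.3, [0.088, 0.16, 0], 0],
    [-0.3, [0.109, 0.204, 0], 0]
  ]
}}

```text
time: 2.6
tool_pos: [0.5478, 0.0278, 0.2316]
tool_rot: [0.614, 0.351, 0.613, -0.351]
contact_force: [0.2, 0.2, -0.1]
gripper_width: 0.649
```

```bash
sed -i 's/^O=np.array.*;ex/O=np.array([0.5933,0.0146]);ex/' h.py; cat >> h.py <<'E'
def pose():
    s=state();z=R.from_quat(s["tool_rot"][[1,2,3,0]]).as_matrix()[:,2]
    p=w2(s["tool_pos"])*1000
    print("t %.2f tcp_w %s z %.1f phi %.1f width %.3f F %s"%(s["time"],np.round(p,1),s["tool_pos"][2]*1000,np.degrees(np.arctan2(z[:2]@ey,z[:2]@ex)),s["gripper_width"],np.round(s["contact_force"],2)))
def snap(name):
    out=[]
    for n in ("top","scene"):
        im,d=cams.grab_frame(n);np.save(f"pics/{n}_{name}.npy",d);cv2.imwrite(f"pics/{n}_{name}.png",im[:,:,::-1])
        c=(im[150:270,200:440] if n=="top" else im[100:280,200:430])[:,:,::-1]
        out.append(cv2.resize(c,(600,int(600*c.shape[0]/c.shape[1])),interpolation=cv2.INTER_CUBIC))
    o=np.vstack(out);s=min(1,600/o.shape[0]);cv2.imwrite(f"pics/{name}.png",cv2.resize(o,None,fx=s,fy=s))
E
python3 - <<'E'
from h import *
pose();snap("a1");pose()
E
```

```text
t 2.60 tcp_w [-10.9 -46.1] z 231.6 phi 33.3 width 0.649 F [ 0.15  0.22 -0.11]
t 2.70 tcp_w [-13.8 -45.8] z 231.3 phi 33.7 width 0.650 F [-0.75 -0.95  0.13]
```

View pics/scene_a1.png

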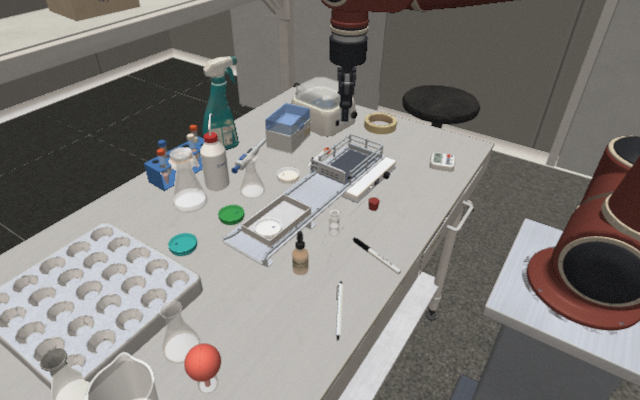

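```bash
python3 - <<'E'
from h import *
s=state();M=R.from_quat(s["tool_rot"][[1,2,3,0]]).as_matrix()
for n in("scene","top"):
    W=cloud(n,np.load(f"pics/{n}_a1.npy"));L=(W-s["tool_pos"])@M*1000
    m=(np.abs(L[...,2])<90)&(np.abs(L[...,1])<80)&(L[...,0]>-140)&(L[...,0]<40)
    l=L[m];print(n,len(l))
    for a in range(-120,30,8):
        k=l[(l[:,0]>=a)&(l[:,0]<a+8)]
        if len(k):print(a,len(k),"jaw",np.round(np.percentile(k[:,2],[2,25,50,75,98])),"w",np.round(np.percentile(k[:,1],[2,98])))
c=cv2.imread("pics/scene_a1.png")[60:140,310:390];cv2.imwrite("pics/hand.png",cv2.resize(c,None,fx=7,fy=7,interpolation=cv2.INTER_CUBIC))
E
```

```text
scene 1022
-120 47 jaw [-43. -39. -38. -36. -26.] w [-8. 14.]
-112 147 jaw [-70. -64. -43. -20.  11.] w [-15.  22.]
-104 112 jaw [-70. -67. -39. -20.  10.] w [-15.  22.]
-96 67 jaw [-69. -67. -66. -26. -20.] w [-13.  21.]
-88 52 jaw [-68. -66. -64. -60. -25.] w [-14.  19.]
-80 54 jaw [-66. -65. -63. -32.  24.] w [-12.  19.]
-72 30 jaw [-64. -62. -61. -33.  -9.] w [-12.  20.]
-64 49 jaw [-63. -61. -59. -56. -48.] w [-8. 15.]
-56 30 jaw [-61. -60. -60. -58. -37.] w [-8. 15.]
-48 6 jaw [-44. -43. -43. -42. -42.] w [1. 9.]
-40 34 jaw [-43. -41. -39. -36. -13.] w [-6. 13.]
-32 59 jaw [-45. -42. -35.  26.  30.] w [-6. 14.]
-24 37 jaw [-45. -42. -40. -35. -33.] w [-7. 14.]
-16 29 jaw [-44. -42. -38. -35.  -6.] w [-7. 14.]
-8 17 jaw [-37. -36. -36. -34. -32.] w [-3. 13.]
top 134
-120 11 jaw [-40. -39. -38. -37. -35.] w [-12.  -3.]
-112 30 jaw [-67. -66. -64. -61. -35.] w [-12.  10.]
-104 4 jaw [-68. -68. -67. -65. -61.] w [ 0. 12.]
-88 7 jaw [-29. -28. -27. -27. -26.] w [-18. -13.]
-80 13 jaw [-33. -31. -30. -29. -27.] w [-18. -10.]
-72 11 jaw [-36. -34. -33. -32. -24.] w [-18.  -9.]
-64 6 jaw [-38. -38. -37. -36. -35.] w [-13.  -9.]
-56 15 jaw [-41. -39. -37. -35. -33.] w [-14.  -5.]
-16 1 jaw [-32. -32. -32. -32. -32.] w [-12. -12.]
```

View pics/hand.png

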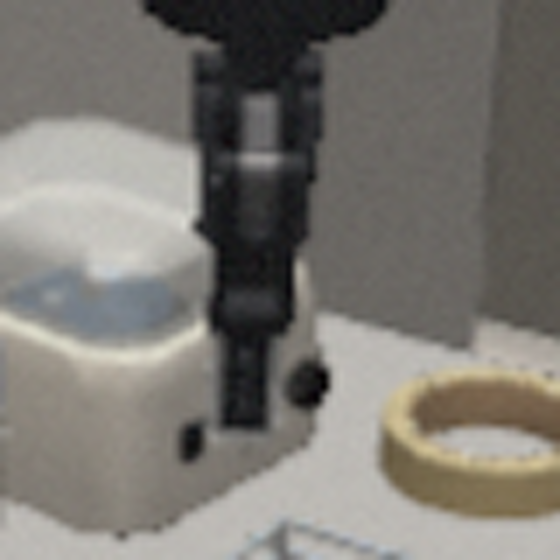

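View pics/a1.png

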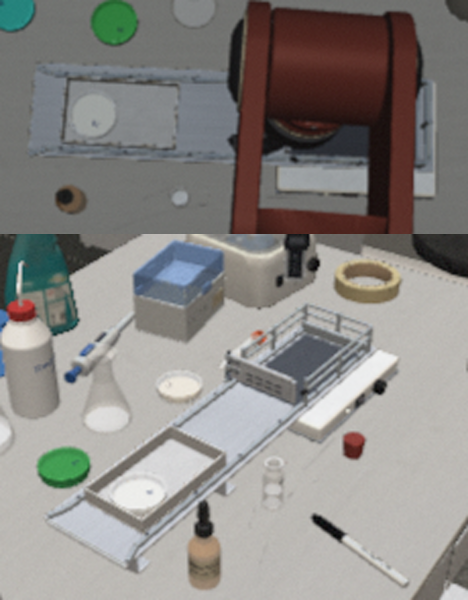

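Request:
{"method": "play_rows", "body": {
  "motion": [
    [-0.3, [0, -0.002, -0.035], 0],
    [-0.3, [0, -0.004, -0.07], 0],
    [-0.3, [0, -0.004, -0.1], 0],
    [-0.3, [0, -0.004, -0.125], 0],
    [-0.3, [0, -0.004, -0.125], 0]
  ]
}}

```text
time: 3.2
tool_pos: [0.5437, 0.0219, 0.1019]
tool_rot: [0.611, 0.35, 0.616, -0.353]
contact_force: [-0.5, 0.0, 0.5]
gripper_width: 0.65
```

```bash
python3 - <<'E'
from h import *
pose();snap("a2");pose()
c=cv2.imread("pics/scene_a2.png")[80:220,270:430];cv2.imwrite("pics/a2z.png",cv2.resize(c,None,fx=4,fy=4,interpolation=cv2.INTER_CUBIC))
E
```

```text
t 3.20 tcp_w [ -4.8 -49.9] z 101.9 phi 33.3 width 0.650 F [-0.49  0.04  0.52]
t 3.30 tcp_w [ -4.8 -46.6] z 106.6 phi 33.3 width 0.648 F [0.54 0.09 0.92]
```

View pics/a2z.png

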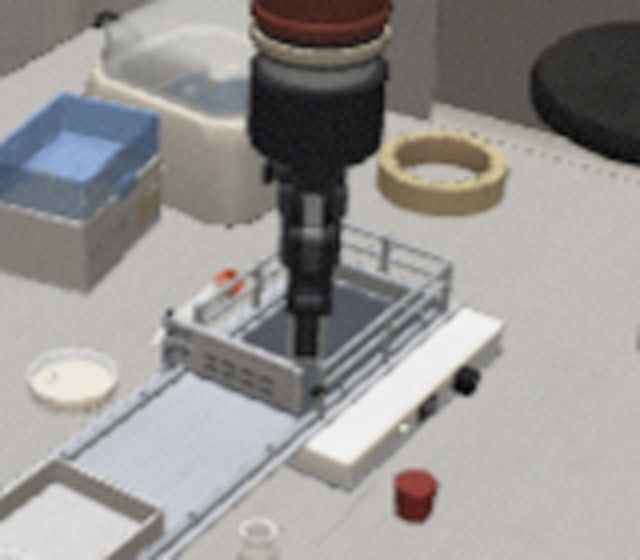

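Request:
{"method": "play_rows", "body": {
  "motion": [
    [-0.3, [0.003, 0, -0.015], 0],
    [-0.3, [0.003, 0, -0.03], 0],
    [-0.3, [0.003, 0, -0.045], 0],
    [-0.3, [0.003, 0, -0.049], 0],
    [-0.3, [0.003, 0, -0.049], 0]
  ]
}}

```text
time: 3.8
tool_pos: [0.549, 0.0223, 0.0557]
tool_rot: [0.613, 0.351, 0.615, -0.352]
contact_force: [-0.3, -0.8, -0.0]
gripper_width: 0.65
```

```bash
python3 - <<'E'
from h import *
pose();snap("a3");pose()
c=cv2.imread("pics/scene_a3.png")[80:220,270:430];cv2.imwrite("pics/a3z.png",cv2.resize(c,None,fx=4,fy=4,interpolation=cv2.INTER_CUBIC))
E
```

```text
t 3.80 tcp_w [ -5.4 -44.7] z 55.7 phi 33.3 width 0.650 F [-0.26 -0.82 -0.04]
t 3.90 tcp_w [ -5.3 -43.4] z 57.4 phi 33.3 width 0.653 F [-0.67 -0.86  0.76]
```

View pics/a3z.png

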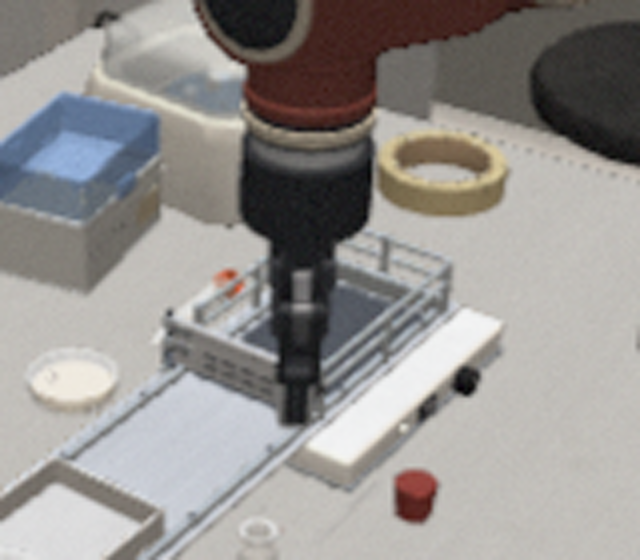

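Request:
{"method": "play_rows", "body": {
  "motion": [
    [-0.3, [0.001, 0.009, 0], 0],
    [-0.3, [0.002, 0.018, 0], 0],
    [-0.3, [0.003, 0.026, 0], 0],
    [-0.3, [0.004, 0.035, 0], 0],
    [-0.3, [0.005, 0.043, 0], 0]
  ]
}}

```text
time: 4.4
tool_pos: [0.5554, 0.0661, 0.0576]
tool_rot: [0.614, 0.351, 0.614, -0.351]
contact_force: [0.3, -1.5, 0.4]
gripper_width: 0.651
```

```bash
python3 - <<'E'
from h import *
pose();snap("a4");pose()
c=cv2.imread("pics/scene_a4.png")[80:220,250:410];cv2.imwrite("pics/a4z.png",cv2.resize(c,None,fx=4,fy=4,interpolation=cv2.INTER_CUBIC))
E
```

```text
t 4.40 tcp_w [-49.5 -40.5] z 57.6 phi 33.4 width 0.651 F [ 0.28 -1.55  0.4 ]
t 4.50 tcp_w [-49.8 -40.7] z 57.4 phi 33.4 width 0.654 F [-0.36 -0.8   0.03]
```

View pics/a4z.png

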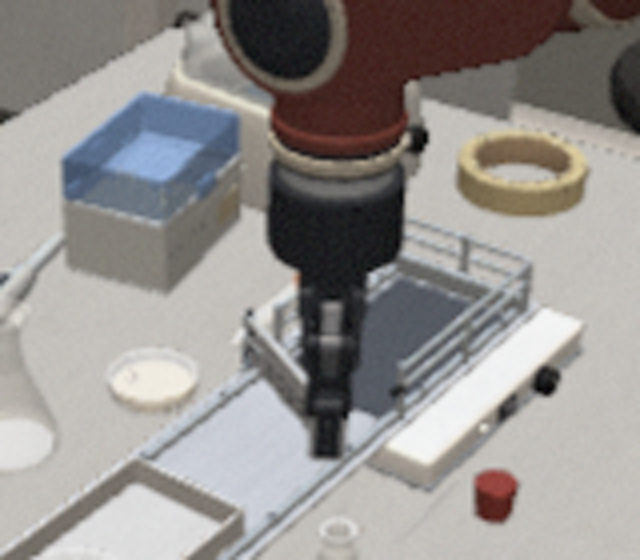

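Request:
{"method": "play_rows", "body": {
  "motion": [
    [-0.3, [0.006, 0.013, 0], 0],
    [-0.3, [0.015, 0.027, 0], 0],
    [-0.3, [0.023, 0.035, 0], 0],
    [-0.3, [0.032, 0.043, 0], 0],
    [-0.3, [0.04, 0.05, 0], 0]
  ]
}}

```text
time: 5.0
tool_pos: [0.5958, 0.116, 0.0571]
tool_rot: [0.614, 0.351, 0.614, -0.351]
contact_force: [-0.5, -1.3, 0.5]
gripper_width: 0.65
```

```bash
python3 - <<'E'
from h import *
pose();snap("a5");pose()
c=cv2.imread("pics/scene_a5.png")[80:220,220:380];cv2.imwrite("pics/a5z.png",cv2.resize(c,None,fx=4,fy=4,interpolation=cv2.INTER_CUBIC))
E
```

```text
t 5.00 tcp_w [-101.4   -2.7] z 57.1 phi 33.4 width 0.650 F [-0.54 -1.33  0.53]
t 5.10 tcp_w [-101.7   -2.5] z 57.2 phi 33.4 width 0.650 F [-0.79  0.53  0.48]
```

View pics/a5z.png

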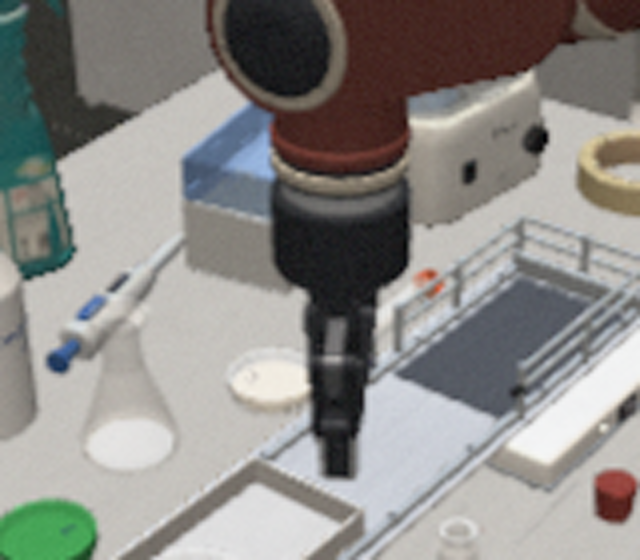

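Request:
{"method": "play_rows", "body": {
  "motion": [
    [-0.5, [0.008, 0.006, 0], 0],
    [-0.5, [0.016, 0.012, 0], 0],
    [-0.5, [0.022, 0.017, 0], 0],
    [-0.5, [0.028, 0.021, 0], 0],
    [-0.5, [0.028, 0.021, 0], 0]
  ]
}}

```text
time: 5.6
tool_pos: [0.624, 0.1368, 0.0575]
tool_rot: [0.614, 0.352, 0.614, -0.351]
contact_force: [-1.2, 1.4, 0.4]
gripper_width: 0.75
```

```bash
python3 - <<'E'
from h import *
pose();snap("a6");pose()
W=cloud("scene",np.load("pics/scene_a6.npy"));Q=w2(W)*1000;z=W[...,2]*1000
m=(z>62)&(z<79)&(Q[...,0]>-110)&(Q[...,0]<0)&(Q[...,1]>45)&(Q[...,1]<80)
print(m.sum(),np.polyfit(Q[m][:,0],Q[m][:,1],1))
c=cv2.imread("pics/scene_a6.png")[80:220,220:380];cv2.imwrite("pics/a6z.png",cv2.resize(c,None,fx=4,fy=4,interpolation=cv2.INTER_CUBIC))
E
```

```text
t 5.60 tcp_w [-123.6   24.4] z 57.5 phi 33.4 width 0.750 F [-1.24  1.38  0.37]
t 5.70 tcp_w [-123.3   23.6] z 57.3 phi 33.3 width 0.748 F [-0.85  0.9   1.38]
88 [-5.28103072e-03  5.63754692e+01]
```

View pics/a6z.png

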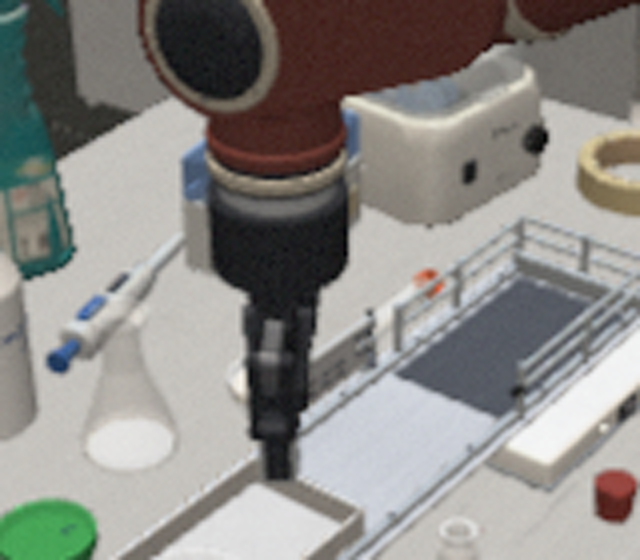

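View pics/a6.png

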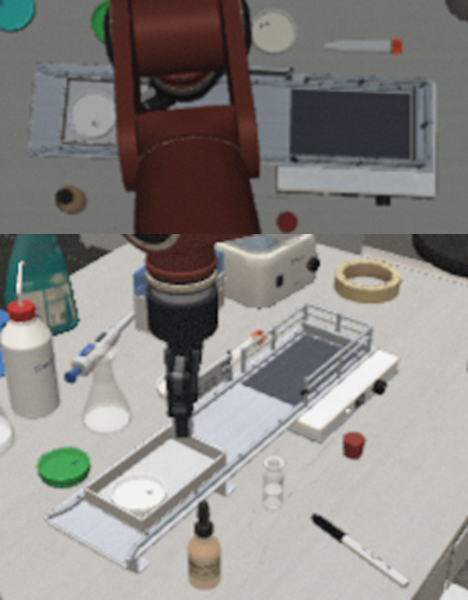

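```bash
python3 - <<'E'
from h import *
for p in [(-156.3,1.9,64),(-156.3,1.9,37),(-90,45,64),(-137,-40,54),(-137,40,54)]:
    q=np.r_[w2i(p[0]/1e3,p[1]/1e3),p[2]/1e3];px=proj("scene",q)[0];print(p,px,(px-[220,80])*4)
E
```

```text
(-156.3, 1.9, 64) [289.40307839 200.53597786] [277.61231355 482.14391144]
(-156.3, 1.9, 37) [289.72901167 209.8404028 ] [278.91604666 519.36161119]
(-90, 45, 64) [292.87506921 180.42362216] [291.50027682 401.69448865]
(-137, -40, 54) [309.35277291 206.68329953] [357.41109162 506.73319812]
(-137, 40, 54) [282.07220136 193.89978088] [248.28880543 455.59912354]
```

Request:
{"method": "play_rows", "body": {
  "motion": [
    [-0.5, [0.002, 0, -0.006], 0],
    [-0.5, [0.002, 0, -0.012], 0],
    [-0.5, [0.002, 0, -0.018], 0],
    [-0.5, [0.002, 0, -0.02], 0],
    [-0.5, [0.002, 0, -0.02], 0]
  ]
}}

```text
time: 6.2
tool_pos: [0.6243, 0.136, 0.0362]
tool_rot: [0.613, 0.351, 0.614, -0.352]
contact_force: [-1.4, 0.8, -0.5]
gripper_width: 0.749
```

```bash
python3 - <<'E'
from h import *
pose();snap("a7");pose()
c=cv2.imread("pics/scene_a7.png")[80:220,220:380];cv2.imwrite("pics/a7z.png",cv2.resize(c,None,fx=4,fy=4,interpolation=cv2.INTER_CUBIC))
E
```

```text
t 6.20 tcp_w [-122.8   24.8] z 36.2 phi 33.3 width 0.749 F [-1.42  0.78 -0.48]
t 6.30 tcp_w [-122.9   25.2] z 36.9 phi 33.3 width 0.748 F [-1.26 -0.29 -0.77]
```

View pics/a7z.png

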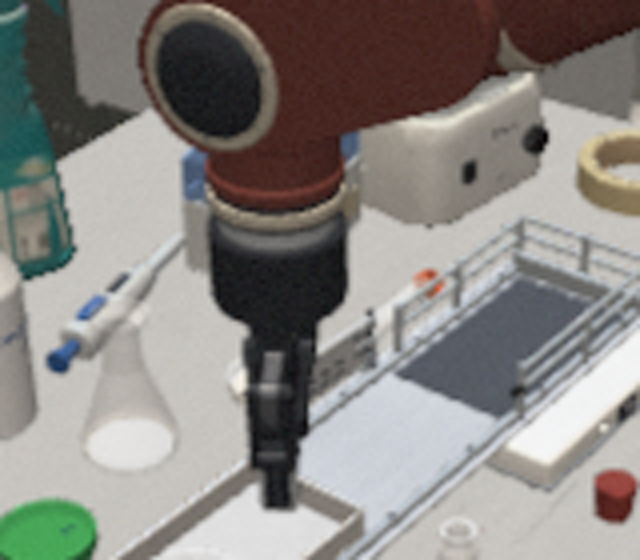

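Request:
{"method": "play_rows", "body": {
  "motion": [
    [-0.5, [0, -0.006, 0], 0],
    [-0.5, [-0.001, -0.013, 0], 0],
    [-0.5, [-0.001, -0.021, 0], 0],
    [-0.5, [-0.002, -0.029, 0], 0],
    [-0.5, [-0.003, -0.036, 0], 0]
  ]
}}

```text
time: 6.8
tool_pos: [0.622, 0.0994, 0.0374]
tool_rot: [0.613, 0.352, 0.614, -0.351]
contact_force: [-0.8, 1.9, -0.1]
gripper_width: 0.751
```

```bash
cat >> h.py <<'E'
def tray(name,xlo,xhi):
    for n in ("scene","top"):
        W=cloud(n,np.load(f"pics/{n}_{name}.npy"));Q=w2(W)*1000;z=W[...,2]*1000
        m=(z>49)&(z<57)&(np.abs(Q[...,1])<38)&(Q[...,0]>xlo)&(Q[...,0]<xhi);q=Q[m]
        print(n,len(q),"wall x by y:",[(y,round(float(np.median(q[np.abs(q[:,1]-y)<6][:,0])),1),(np.abs(q[:,1]-y)<6).sum()) for y in range(-30,31,10) if (np.abs(q[:,1]-y)<6).any()])
def nl(n,*ts):
    for t in ts: print(n,t,[(np.round(w2(a["at"])*1000,1),round(a["at"][2]*1000),round(a["score"],2)) for a in nets.landmark_of(n,t)[:2]])
E
python3 - <<'E'
from h import *
pose();snap("a8");pose();tray("a8",-125,-85);nl("scene","tray_front","gate_edge")
c=cv2.imread("pics/scene_a8.png")[80:220,220:380];cv2.imwrite("pics/a8z.png",cv2.resize(c,None,fx=4,fy=4,interpolation=cv2.INTER_CUBIC))
E
```

```text
t 6.80 tcp_w [-86.2  24.3] z 37.4 phi 33.3 width 0.751 F [-0.75  1.9  -0.08]
t 6.90 tcp_w [-85.5  24.3] z 37.3 phi 33.3 width 0.747 F [-1.85 -0.48  0.18]
scene 67 wall x by y: [(-30, -106.2, np.int64(10)), (-20, -106.2, np.int64(11)), (-10, -106.8, np.int64(14)), (0, -118.2, np.int64(25)), (10, -122.0, np.int64(5)), (30, -104.1, np.int64(4))]
top 0 wall x by y: []
scene tray_front [(array([-102.5,   -1.7]), 36, 0.88)]
scene gate_edge [(array([-97.5,  63.1]), 55, 0.42)]
```

View pics/a8z.png

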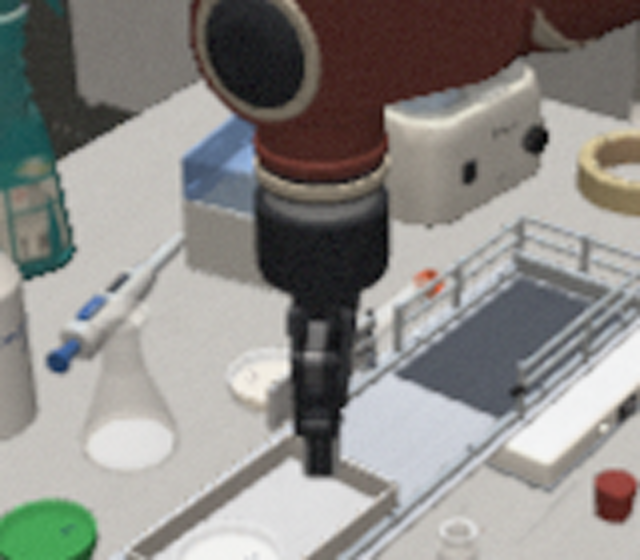

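Request:
{"method": "play_rows", "body": {
  "motion": [
    [-0.5, [-0.001, -0.007, 0], 0],
    [-0.5, [-0.002, -0.015, 0], 0],
    [-0.5, [-0.003, -0.022, 0], 0],
    [-0.5, [-0.004, -0.028, 0], 0],
    [-0.5, [-0.004, -0.031, 0], 0]
  ]
}}

```text
time: 7.5
tool_pos: [0.618, 0.0689, 0.0374]
tool_rot: [0.613, 0.352, 0.614, -0.351]
contact_force: [-1.2, 4.4, 0.7]
gripper_width: 0.749
```

```bash

python3 - <<'E'
from h import *
pose();snap("a9");pose();tray("a9",-95,-55);nl("scene","tray_front","gate_edge")
c=cv2.imread("pics/scene_a9.png")[80:220,220:380];cv2.imwrite("pics/a9z.png",cv2.resize(c,None,fx=4,fy=4,interpolation=cv2.INTER_CUBIC))
E
```

```text
t 7.50 tcp_w [-55.5  21.9] z 37.4 phi 33.3 width 0.749 F [-1.21  4.38  0.74]
t 7.60 tcp_w [-55.2  21.8] z 37.3 phi 33.3 width 0.750 F [-0.64  1.92  0.63]
scene 65 wall x by y: [(-30, -77.0, np.int64(8)), (-20, -76.2, np.int64(9)), (-10, -76.6, np.int64(17)), (0, -90.3, np.int64(19)), (10, -93.0, np.int64(3)), (30, -74.6, np.int64(9))]
top 0 wall x by y: []
scene tray_front [(array([-73.9,  -1.8]), 35, 0.85)]
scene gate_edge [(array([-98.1,  54.5]), 55, 0.47)]
```

View pics/a9z.png

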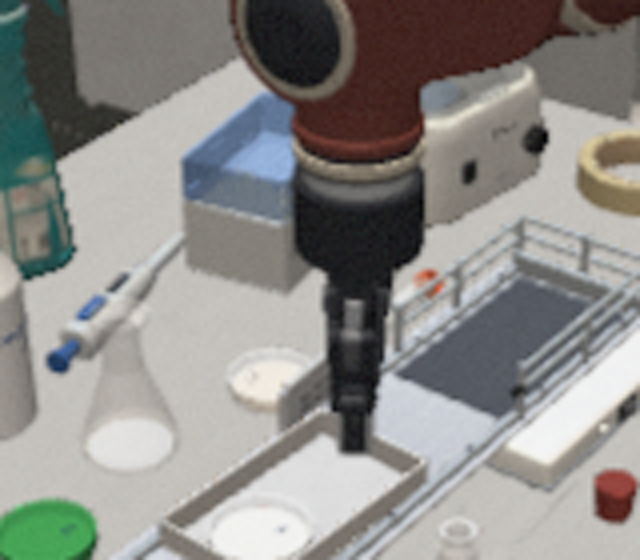

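Request:
{"method": "play_rows", "body": {
  "motion": [
    [-0.5, [-0.001, -0.003, 0], 0],
    [-0.5, [-0.002, -0.006, 0], 0],
    [-0.5, [-0.002, -0.007, 0], 0],
    [-0.5, [-0.002, -0.007, 0], 0],
    [-0.5, [-0.002, -0.007, 0], 0]
  ]
}}

```text
time: 8.2
tool_pos: [0.6161, 0.0619, 0.0373]
tool_rot: [0.614, 0.351, 0.614, -0.351]
contact_force: [0.1, 2.8, 0.5]
gripper_width: 0.749
```

```bash

python3 - <<'E'
from h import *
pose();snap("b0");pose();tray("b0",-95,-45);nl("scene","tray_front","gate_edge")
E
```

```text
t 8.20 tcp_w [-48.4  20.3] z 37.3 phi 33.3 width 0.749 F [0.11 2.79 0.48]
t 8.30 tcp_w [-48.5  20.4] z 37.3 phi 33.3 width 0.752 F [-0.2   3.06  0.08]
scene 65 wall x by y: [(-30, -70.3, np.int64(8)), (-20, -69.0, np.int64(10)), (-10, -74.6, np.int64(18)), (0, -84.3, np.int64(17)), (10, -85.5, np.int64(3)), (20, -67.2, np.int64(1)), (30, -66.5, np.int64(7))]
top 2 wall x by y: [(30, -89.4, np.int64(2))]
scene tray_front [(array([-65.7,  -3. ]), 35, 0.62), (array([166.4,   3.6]), 35, 0.27)]
scene gate_edge [(array([-94.5,  42. ]), 54, 0.41)]
```

View pics/b0.png

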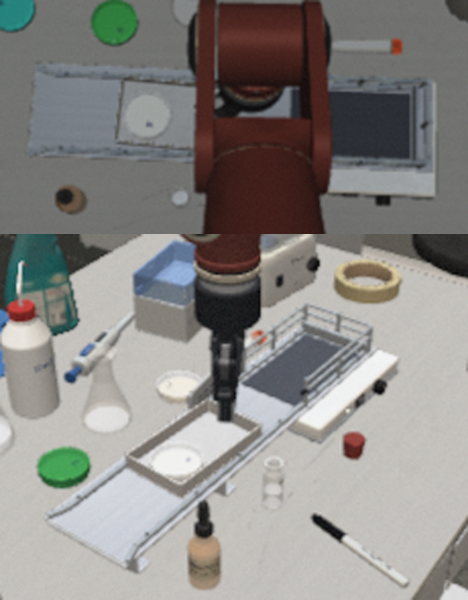

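Request:
{"method": "play_rows", "body": {
  "motion": [
    [-0.5, [0.002, 0.002, 0], 0],
    [-0.5, [0.004, 0.003, 0], 0],
    [-0.5, [0.004, 0.003, 0], 0],
    [-0.5, [0.004, 0.003, 0], 0],
    [-0.5, [0.004, 0.003, 0], 0]
  ]
}}

```text
time: 8.9
tool_pos: [0.6196, 0.0648, 0.0369]
tool_rot: [0.613, 0.351, 0.614, -0.352]
contact_force: [-3.4, -2.4, -0.2]
gripper_width: 0.75
```

```bash

python3 - <<'E'
from h import *
pose();snap("b1");pose();tray("b1",-95,-45);nl("scene","tray_front","gate_edge")
c=cv2.imread("pics/scene_b1.png")[100:220,240:380];cv2.imwrite("pics/b1z.png",cv2.resize(c,None,fx=5,fy=5,interpolation=cv2.INTER_CUBIC))
E
```

```text
t 8.90 tcp_w [-51.5  23.7] z 36.9 phi 33.3 width 0.750 F [-3.38 -2.38 -0.21]
t 9.00 tcp_w [-51.6  23.8] z 37.0 phi 33.3 width 0.747 F [-3.65 -2.86 -0.12]
scene 63 wall x by y: [(-30, -70.2, np.int64(8)), (-20, -69.4, np.int64(9)), (-10, -70.1, np.int64(13)), (0, -85.5, np.int64(21)), (10, -88.8, np.int64(6)), (30, -67.1, np.int64(6))]
top 2 wall x by y: [(30, -90.6, np.int64(1))]
scene tray_front [(array([-65.2,  -2.7]), 36, 0.64), (array([-123.1,  156.4]), 1, 0.38)]
scene gate_edge [(array([ 0. , -4.1]), 32, 0.45), (array([-98. ,  62.3]), 54, 0.43)]
```

View pics/b1z.png

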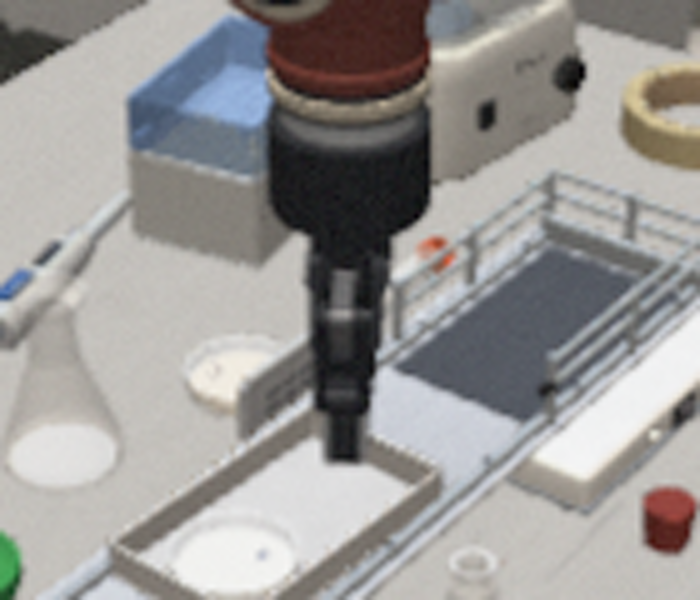

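Request:
{"method": "play_rows", "body": {
  "motion": [
    [-0.5, [-0.004, 0.001, 0], 0],
    [-0.5, [-0.004, 0.001, 0.02], 0],
    [-0.5, [-0.004, 0.001, 0.045], 0],
    [-0.5, [-0.004, 0.001, 0.07], 0],
    [0.5, [-0.004, 0.001, 0.075], 0]
  ]
}}

```text
time: 9.6
tool_pos: [0.6194, 0.0668, 0.1172]
tool_rot: [0.617, 0.353, 0.611, -0.349]
contact_force: [0.7, -0.1, 0.6]
gripper_width: 0.591
```

Request:
{"method": "play_rows", "body": {
  "motion": [
    [1, [-0.005, 0.01, 0], -0.14],
    [1, [-0.01, 0.02, 0], -0.28],
    [1, [-0.014, 0.03, 0], -0.42],
    [1, [-0.018, 0.042, 0], -0.56],
    [1, [-0.018, 0.042, 0], -0.58]
  ]
}}

```text
time: 10.1
tool_pos: [0.5976, 0.1096, 0.1115]
tool_rot: [0.488, 0.512, 0.488, -0.512]
contact_force: [-0.0, -0.4, 0.1]
gripper_width: 0.001
```

```bash

python3 - <<'E'
from h import *
pose();snap("b2");pose();tray("b2",-95,-45);nl("scene","tray_front","gate_edge")
c=cv2.imread("pics/scene_b2.png")[100:220,240:380];cv2.imwrite("pics/b2z.png",cv2.resize(c,None,fx=5,fy=5,interpolation=cv2.INTER_CUBIC))
E
```

```text
t 10.10 tcp_w [-95.   -0.6] z 111.5 phi 0.2 width 0.001 F [-0.03 -0.41  0.12]
t 10.20 tcp_w [-93.8  -0. ] z 111.8 phi 0.3 width -0.002 F [ 0.47 -0.69  0.04]
scene 55 wall x by y: [(-30, -69.6, np.int64(8)), (-20, -69.5, np.int64(8)), (-10, -69.4, np.int64(10)), (0, -69.3, np.int64(9)), (10, -68.3, np.int64(10)), (20, -67.5, np.int64(8)), (30, -67.0, np.int64(10))]
top 14 wall x by y: [(-30, -71.0, np.int64(2)), (-20, -71.3, np.int64(5)), (-10, -71.7, np.int64(5)), (0, -69.9, np.int64(5)), (10, -69.9, np.int64(1))]
scene tray_front [(array([-67. ,  -2.8]), 36, 0.59)]
scene gate_edge [(array([-96.9,  45.8]), 54, 0.52)]
```

View pics/b2z.png

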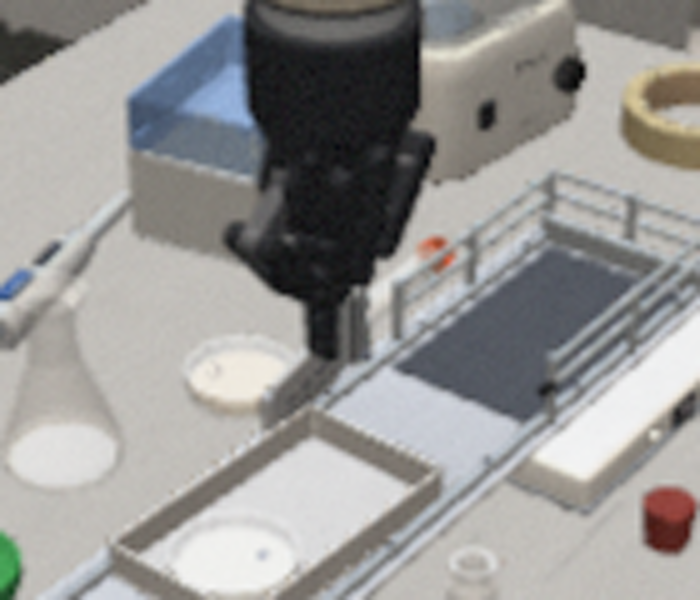

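Request:
{"method": "play_rows", "body": {
  "motion": [
    [1, [0, 0, -0.025], 0],
    [1, [0, 0, -0.045], 0],
    [1, [0, 0, -0.06], 0],
    [1, [0, 0, -0.067], 0],
    [1, [0, 0, -0.067], 0]
  ]
}}

```text
time: 10.8
tool_pos: [0.5974, 0.1079, 0.0441]
tool_rot: [-0.487, -0.512, -0.488, 0.513]
contact_force: [0.0, 0.1, -0.5]
gripper_width: -0.004
```

Request:
{"method": "play_rows", "body": {
  "motion": [
    [1, [0, -0.006, 0], 0],
    [1, [-0.001, -0.014, 0], 0],
    [1, [-0.001, -0.024, 0], 0],
    [1, [-0.002, -0.034, 0], 0],
    [1, [-0.002, -0.044, 0], 0]
  ]
}}

```text
time: 11.3
tool_pos: [0.5969, 0.0636, 0.0465]
tool_rot: [0.488, 0.513, 0.487, -0.511]
contact_force: [0.6, 3.4, 2.2]
gripper_width: 0.002
```

```bash

python3 - <<'E'
from h import *
pose();snap("b3");pose();tray("b3",-55,-5);nl("scene","tray_front","gate_edge")
c=cv2.imread("pics/scene_b3.png")[100:220,240:380];cv2.imwrite("pics/b3z.png",cv2.resize(c,None,fx=5,fy=5,interpolation=cv2.INTER_CUBIC))
E
```

```text
t 11.30 tcp_w [-49.1   1.1] z 46.5 phi 0.1 width 0.002 F [0.57 3.44 2.16]
t 11.40 tcp_w [-47.9   0.7] z 45.9 phi 0.0 width 0.004 F [-0.69  0.48  0.64]
scene 48 wall x by y: [(-30, -34.8, np.int64(8)), (-20, -35.6, np.int64(7)), (-10, -44.7, np.int64(18)), (0, -53.2, np.int64(3)), (30, -35.1, np.int64(6))]
top 5 wall x by y: [(-30, -39.8, np.int64(2)), (-20, -40.0, np.int64(4))]
scene tray_front []
scene gate_edge [(array([-92.8,  42.2]), 56, 0.65)]
```

View pics/b3z.png

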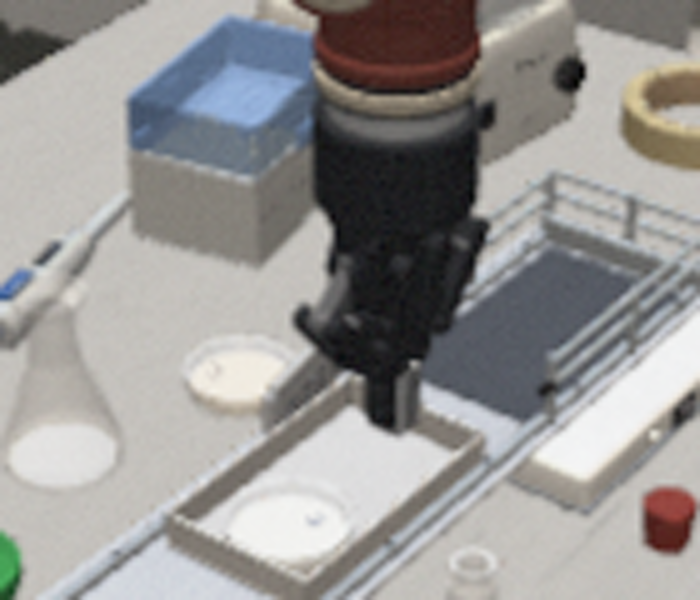

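Request:
{"method": "play_rows", "body": {
  "motion": [
    [1, [0, -0.008, -0.002], 0],
    [1, [-0.001, -0.018, -0.002], 0],
    [1, [-0.001, -0.028, -0.002], 0],
    [1, [-0.002, -0.038, -0.002], 0],
    [1, [-0.003, -0.048, -0.002], 0]
  ]
}}

```text
time: 12.0
tool_pos: [0.5939, 0.0167, 0.0443]
tool_rot: [0.488, 0.513, 0.488, -0.511]
contact_force: [-0.7, 4.4, 5.7]
gripper_width: -0.003
```

Request:
{"method": "play_rows", "body": {
  "motion": [
    [1, [0, -0.01, 0], 0],
    [1, [-0.001, -0.02, 0], 0],
    [1, [-0.001, -0.029, 0], 0],
    [1, [-0.002, -0.036, 0], 0],
    [1, [-0.002, -0.042, 0], 0]
  ]
}}

```text
time: 12.5
tool_pos: [0.5918, -0.0254, 0.0443]
tool_rot: [0.487, 0.513, 0.488, -0.511]
contact_force: [-0.5, 5.4, 5.5]
gripper_width: -0.001
```

```bash

python3 - <<'E'
from h import *
pose();snap("b4");pose();tray("b4",35,75);nl("scene","tray_front","gate_edge")
c=cv2.imread("pics/scene_b4.png")[100:220,240:380];cv2.imwrite("pics/b4z.png",cv2.resize(c,None,fx=5,fy=5,interpolation=cv2.INTER_CUBIC))
E
```

```text
t 12.50 tcp_w [40.1  0.5] z 44.3 phi 0.1 width -0.001 F [-0.54  5.42  5.47]
t 12.60 tcp_w [40.7  0.5] z 44.2 phi 0.1 width 0.003 F [0.83 4.35 4.4 ]
scene 39 wall x by y: [(-30, 52.6, np.int64(6)), (-20, 54.0, np.int64(6)), (-10, 48.1, np.int64(15)), (20, 52.1, np.int64(1)), (30, 52.5, np.int64(7))]
top 2 wall x by y: [(-20, 51.3, np.int64(2))]
scene tray_front [(array([55.8, -1. ]), 36, 0.73)]
scene gate_edge [(array([-94.7,  38.7]), 55, 0.67)]
```

View pics/b4z.png

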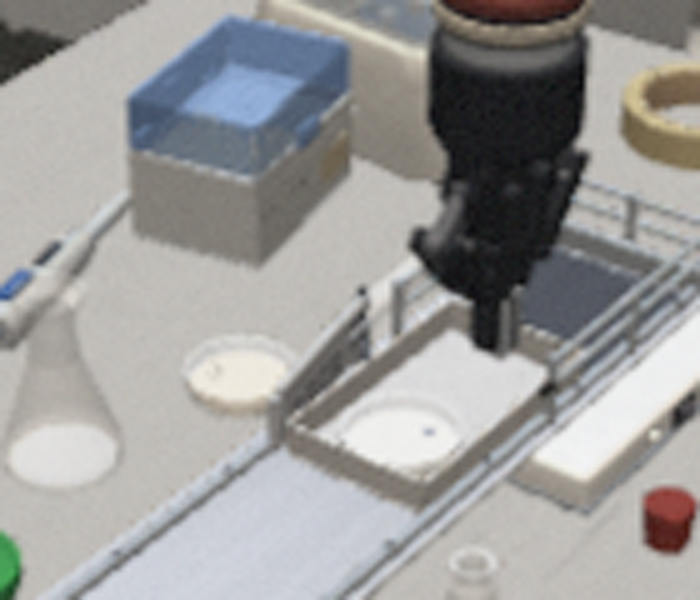

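Request:
{"method": "play_rows", "body": {
  "motion": [
    [1, [0, -0.008, 0], 0],
    [1, [-0.001, -0.018, 0], 0],
    [1, [-0.001, -0.028, 0], 0],
    [1, [-0.002, -0.038, 0], 0],
    [1, [-0.002, -0.048, 0], 0]
  ]
}}

```text
time: 13.2
tool_pos: [0.5894, -0.0733, 0.0438]
tool_rot: [0.487, 0.513, 0.488, -0.511]
contact_force: [-0.6, 4.9, 6.5]
gripper_width: 0.0
```

Request:
{"method": "play_rows", "body": {
  "motion": [
    [1, [0, -0.01, 0], 0],
    [1, [-0.001, -0.02, 0], 0],
    [1, [-0.001, -0.028, 0], 0],
    [1, [-0.002, -0.035, 0], 0],
    [1, [-0.002, -0.04, 0], 0]
  ]
}}

```text
time: 13.7
tool_pos: [0.5873, -0.1137, 0.0438]
tool_rot: [0.487, 0.512, 0.488, -0.512]
contact_force: [0.0, 4.7, 6.1]
gripper_width: 0.003
```

```bash

python3 - <<'E'
from h import *
pose();snap("b5");pose();tray("b5",125,157);nl("scene","tray_front","gate_edge")
c=cv2.imread("pics/scene_b5.png")[100:220,240:380];cv2.imwrite("pics/b5z.png",cv2.resize(c,None,fx=5,fy=5,interpolation=cv2.INTER_CUBIC))
E
```

```text
t 13.70 tcp_w [128.4   0.5] z 43.8 phi 0.1 width 0.003 F [0.   4.73 6.14]
t 13.80 tcp_w [129.    0.5] z 43.7 phi 0.1 width -0.000 F [1.05 0.31 0.6 ]
scene 30 wall x by y: [(-30, 143.1, np.int64(5)), (-20, 142.8, np.int64(8)), (-10, 141.4, np.int64(12)), (20, 143.4, np.int64(2)), (30, 142.4, np.int64(5))]
top 0 wall x by y: []
scene tray_front []
scene gate_edge [(array([-13. , -41.3]), 55, 0.56)]
```

View pics/b5z.png

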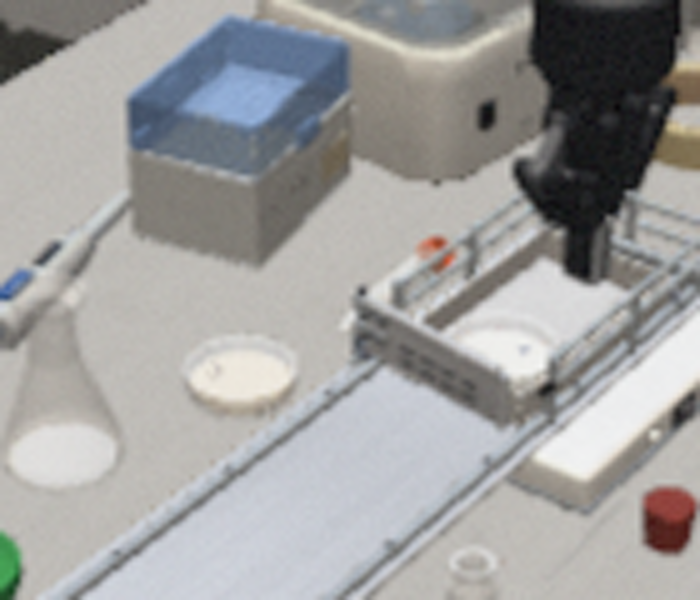

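Request:
{"method": "play_rows", "body": {
  "motion": [
    [1, [0, -0.003, 0], 0],
    [1, [0, -0.006, 0], 0],
    [1, [0, -0.009, 0], 0],
    [1, [0, -0.011, 0], 0],
    [1, [-0.001, -0.013, 0], 0]
  ]
}}

```text
time: 14.4
tool_pos: [0.586, -0.1271, 0.0431]
tool_rot: [-0.487, -0.512, -0.488, 0.512]
contact_force: [0.3, 1.3, -0.4]
gripper_width: -0.002
```

Request:
{"method": "play_rows", "body": {
  "motion": [
    [1, [0, -0.001, 0], 0],
    [1, [0, -0.002, 0], 0],
    [1, [0, -0.003, 0], 0],
    [1, [0, -0.003, 0], 0],
    [1, [0, -0.003, 0], 0]
  ]
}}

```text
time: 14.9
tool_pos: [0.5861, -0.13, 0.0434]
tool_rot: [-0.488, -0.512, -0.487, 0.512]
contact_force: [1.2, 0.6, 0.3]
gripper_width: -0.003
```

```bash

python3 - <<'E'
from h import *
pose();snap("b6");pose();nl("scene","tray_front","gate_edge")
for n in ("scene","top"):
    W=cloud(n,np.load(f"pics/{n}_b6.npy"));Q=w2(W)*1000;z=W[...,2]*1000
    m=(z>47)&(z<58)&(np.abs(Q[...,1])<38)&(Q[...,0]>140)&(Q[...,0]<180);print(np.histogram(Q[m][:,0],np.arange(140,182,3)))
    m=(z>47)&(z<58)&(np.abs(Q[...,1])<35)&(Q[...,0]>5)&(Q[...,0]<40);print("rear",np.median(Q[m][:,0]))
c=cv2.imread("pics/scene_b6.png")[100:220,260:400];cv2.imwrite("pics/b6z.png",cv2.resize(c,None,fx=5,fy=5,interpolation=cv2.INTER_CUBIC))
E
```

```text
t 14.90 tcp_w [144.8   0.2] z 43.4 phi 0.1 width -0.003 F [1.21 0.62 0.29]
t 15.00 tcp_w [144.8   0.2] z 43.4 phi 0.1 width -0.002 F [-0.03  0.44 -0.49]
scene tray_front [(array([162.9,  -3.2]), 35, 0.57)]
scene gate_edge [(array([  1.8, -40.9]), 57, 0.71)]
(array([ 3,  1,  3,  2,  1,  9, 19,  2,  0,  0,  5,  6,  0]), array([140, 143, 146, 149, 152, 155, 158, 161, 164, 167, 170, 173, 176,
       179]))
rear 38.1220207680949
(array([0, 0, 0, 0, 0, 0, 0, 0, 0, 0, 0, 0, 0]), array([140, 143, 146, 149, 152, 155, 158, 161, 164, 167, 170, 173, 176,
       179]))
rear 30.203529408612944
```

View pics/b6z.png

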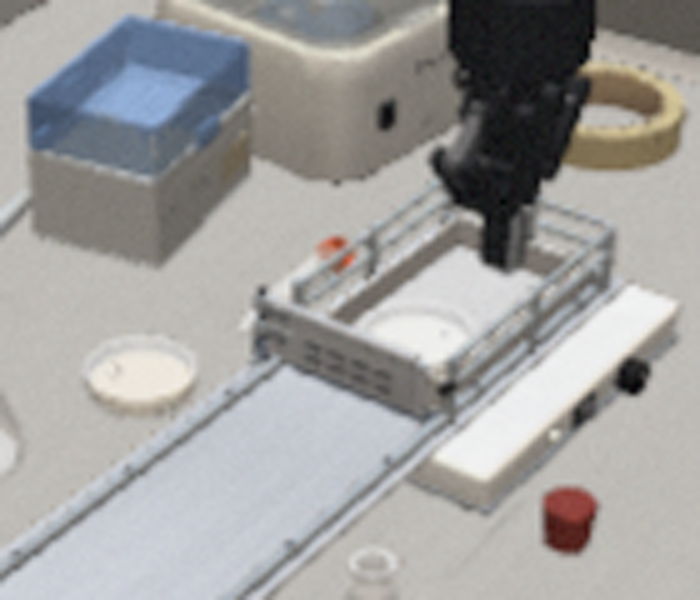

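Request:
{"method": "play_rows", "body": {
  "motion": [
    [1, [0, -0.001, 0], 0],
    [1, [0, -0.002, 0], 0],
    [1, [0, -0.002, 0], 0]
  ]
}}

```text
time: 15.4
tool_pos: [0.5861, -0.1312, 0.0433]
tool_rot: [0.487, 0.512, 0.488, -0.512]
contact_force: [0.2, 4.1, 1.1]
gripper_width: 0.001
```

Request:
{"method": "play_rows", "body": {
  "motion": [
    [1, [0, -0.001, 0], 0],
    [1, [0, -0.002, 0], 0],
    [1, [0, -0.002, 0], 0]
  ]
}}

```text
time: 15.7
tool_pos: [0.586, -0.1315, 0.0433]
tool_rot: [0.486, 0.513, 0.489, -0.511]
contact_force: [-0.1, 10.1, 2.1]
gripper_width: 0.002
```

Request:
{"method": "play_rows", "body": {
  "motion": [
    [1, [0, 0.004, 0], 0],
    [1, [0, 0.01, 0], 0],
    [1, [0, 0.01, 0.02], 0],
    [1, [0, 0.01, 0.05], 0],
    [1, [0, 0.01, 0.09], 0]
  ]
}}

```text
time: 16.2
tool_pos: [0.5844, -0.1236, 0.1319]
tool_rot: [-0.486, -0.511, -0.489, 0.513]
contact_force: [0.8, 0.0, -0.8]
gripper_width: 0.0
```

Request:
{"method": "play_rows", "body": {
  "motion": [
    [1, [-0.02, -0.02, 0.04], 0],
    [1, [-0.05, -0.05, 0.08], 0],
    [1, [-0.08, -0.09, 0.1], 0],
    [1, [-0.11, -0.13, 0.1], 0],
    [1, [-0.13, -0.17, 0.1], 0]
  ]
}}

```text
time: 16.7
tool_pos: [0.4578, -0.2909, 0.2355]
tool_rot: [-0.489, -0.512, -0.486, 0.512]
contact_force: [0.4, -0.8, -0.1]
gripper_width: 0.003
```

Request:
{"method": "play_rows", "body": {
  "motion": [
    [1, [-0.03, -0.04, 0], 0],
    [1, [-0.06, -0.08, 0], 0],
    [1, [-0.09, -0.12, 0], 0],
    [1, [-0.12, -0.16, 0], 0],
    [1, [-0.12, -0.16, 0], 0]
  ]
}}

```text
time: 17.2
tool_pos: [0.3347, -0.4533, 0.2332]
tool_rot: [-0.486, -0.513, -0.486, 0.515]
contact_force: [1.1, 0.5, -0.3]
gripper_width: 0.001
```

```bash

python3 - <<'E'
from h import *
pose();snap("c0");nl("scene","tray_front","gate_edge","tray","dish");nl("top","tray_front","gate_edge","tray","dish")
for n in ("scene","top"):
    W=cloud(n,np.load(f"pics/{n}_c0.npy"));Q=w2(W)*1000;z=W[...,2]*1000
    m=(z>47)&(z<58)&(np.abs(Q[...,1])<33)&(Q[...,0]>140)&(Q[...,0]<180);print(np.histogram(Q[m][:,0],np.arange(140,182,3)))
    m=(z>66)&(z<80)&(np.abs(Q[...,1])<35)&(np.abs(Q[...,0])<25);print("gate",np.polyfit(Q[m][:,1],Q[m][:,0],1))
    m=(z>48)&(z<58)&(np.abs(Q[...,1])<33)&(Q[...,0]>5)&(Q[...,0]<35);print("rear",np.median(Q[m][:,0]),m.sum())
E
```

```text
t 17.20 tcp_w [ 480.5 -234.4] z 233.2 phi -0.3 width 0.001 F [ 1.12  0.48 -0.33]
scene tray_front [(array([-126.5, -100.6]), -1, 0.75), (array([159.2,   2.4]), 35, 0.6)]
scene gate_edge [(array([  3.7, -39.8]), 57, 0.74), (array([   6. , -128.2]), -1, 0.71)]
scene tray [(array([93.2, -0. ]), 34, 0.69)]
scene dish [(array([-358.7,  139.9]), 1, 0.86), (array([-227.6,  121.2]), 1, 0.79)]
top tray_front [(array([162.1,  -3.9]), 38, 0.86)]
top gate_edge [(array([  3.8, -43.5]), 60, 0.6)]
top tray [(array([-131.1, -100.9]), -1, 0.31)]
top dish [(array([-359.7,  138. ]), -4, 0.97), (array([-224.8,  125.6]), 2, 0.75)]
(array([ 0,  0,  0,  0,  1, 12, 33,  8,  0,  2,  8,  8,  0]), array([140, 143, 146, 149, 152, 155, 158, 161, 164, 167, 170, 173, 176,
       179]))
gate [-0.0072912   1.13775127]
rear 32.731759460367826 8
(array([ 0,  0,  0,  0,  0, 35, 24, 23,  0,  3, 10,  0,  0]), array([140, 143, 146, 149, 152, 155, 158, 161, 164, 167, 170, 173, 176,
       179]))
gate [-0.00593424  0.28269016]
rear 27.566514652924504 104
```

View pics/c0.png

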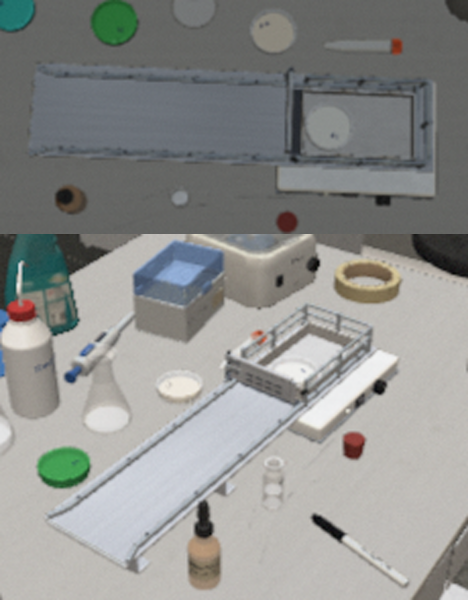

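```bash

python3 - <<'E'
from h import *
W=cloud("top",np.load("pics/top_c0.npy"));Q=w2(W)*1000;z=W[...,2]*1000
m=(z>50.5)&(z<58)&(np.abs(Q[...,1])<36)&(Q[...,0]>5)&(Q[...,0]<35);print(np.histogram(Q[m][:,0],np.arange(5,37,2)))
m=(np.abs(Q[...,1])<10)&(Q[...,0]>130)&(Q[...,0]<172)
print(sorted([(round(float(a)),round(float(b))) for a,b in zip(Q[m][:,0],z[m])])[::3])
c=cv2.imread("pics/top_c0.png")[175:245,340:430];cv2.imwrite("pics/c0z.png",cv2.resize(c,None,fx=8,fy=8,interpolation=cv2.INTER_CUBIC))
E
```

```text
(array([ 0,  0,  0,  0,  0,  1, 23,  5,  3,  5,  6,  7,  8, 11, 11]), array([ 5,  7,  9, 11, 13, 15, 17, 19, 21, 23, 25, 27, 29, 31, 33, 35]))
[(131, 38), (132, 34), (132, 36), (133, 41), (134, 37), (135, 32), (136, 37), (137, 34), (137, 37), (139, 35), (139, 35), (140, 34), (142, 35), (142, 36), (144, 35), (144, 37), (145, 34), (146, 39), (147, 35), (149, 34), (149, 37), (150, 34), (151, 36), (152, 33), (152, 35), (154, 35), (154, 36), (156, 36), (156, 39), (156, 48), (157, 35), (157, 44), (157, 46), (157, 53), (157, 55), (158, 52), (161, 47), (161, 48), (162, 52), (163, 49), (164, 45), (168, 38), (168, 57), (168, 67), (169, 33), (169, 44), (169, 73), (169, 74), (170, 51), (170, 61), (170, 72), (171, 57), (172, 34), (172, 73), (172, 73)]
```

View pics/c0z.png

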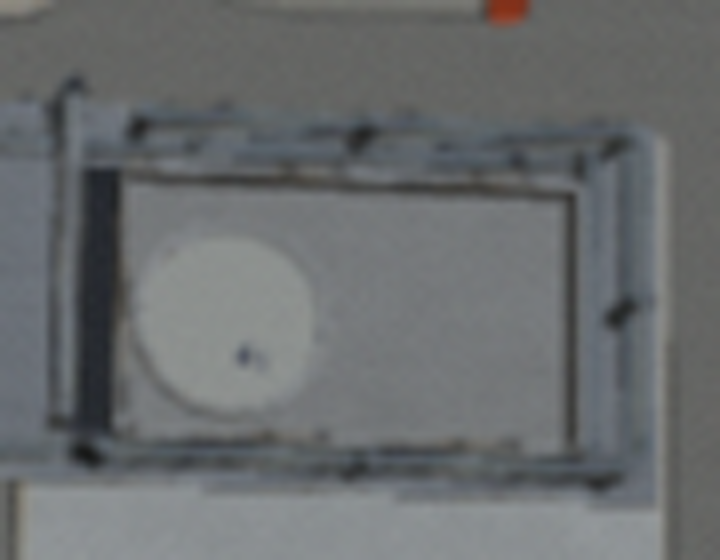

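```bash
python3 -c "
from h import *
print(workorder.job_done());pose()"
```

```text
the job is handed in; nothing more can be done
None
the job is handed in; nothing more can be done
```

The tray is on the warm plate with its front against the rear stop, and the gate is shut behind it. I handed the job in after about 17 s of the 67 s; no verdict was reported.

- **Opening the gate:** One finger reached behind the gate from above and swung it back to about 1.57 rad. The other finger dropped into the empty front half of the tray.
- **Pushing past the gate:** I pushed the tray front to about 68 mm short of the doorway with the gate held. At that point I could not be sure the finger was still on the gate. I pressed it against the gate again for about half a second, with about 4 N measured, before letting go.
- **Pushing home:** I lifted out, shut the fingers, and pushed the front wall from inside the tray. At the stop the arm stopped moving forward and the force rose to about 10 N. The gate closed by itself behind the tray.

Last checks, before handing in:
- **Tray:** the rear wall measured about 18 mm past the doorway, so the front is at about 158 mm, with no gap visible at the stop. The image networks put the front at 159 to 162 mm, which is slightly past the stop but within their error.
- **Gate:** the leaf was at about 0.01 rad from shut.
- **Dish:** lies flat in the rear of the tray in the pictures.
- **Other things on the bench:** looked unmoved in the pictures; I did not measure their positions again.
- **Arm:** was clear of everything.

After handing in, the robot gave no further readings, so I have no check from the final second.

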